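# Key the board carrier onto its locating pin

### The arm

A 6-joint arm with a two-finger parallel gripper is mounted at the origin on a cart in front of the work surface, level with it; the furniture and walls round the work are solid. World frame = base frame: x ahead of the robot, y to its left, z up, the work surface at z = 0. Lengths are in m, angles in rad, forces in N, time in s.
With the tool pointing down it reaches from about 0.25 to 0.725 m from the base axis. Payload 4 kg.
Tool frame: the origin (TCP) lies midway between the tips of the shut fingers; the grasp point (between the pads) lies 19 mm behind it (bot.grip_point_offset is the distance from the TCP to the grasp point, in m); z points along the fingers, y is the line along which they close (so a half turn about z gives the same grasp; the last joint's range is limited). The gripper opens to 85 mm and grips with 20 to 120 N. Pads are 22 mm wide; open, the fingers measure 114 mm over their backs; the gripper's body (76 mm by 85 mm) begins 54 mm behind the grasp point. The pads swing forward as they close: fully open they stand 13 mm farther back than shut.
Start: joints at [-1.21, 0.241, 0.005, 1.335, 0, 1.571], TCP at [0.177, -0.468, 0.205] pointing down, gripper open.
Joint ranges: [-2.72, 2.72], [-1.05, 1.87], [-1.09, 1.28], [-1.99, 2.15], [-1.42, 1.44], [-3.14, 3.14]. Speed limits (rad/s): [2.79, 2.79, 3.14, 3.14, 3.14, 3.14].

### API

Orientations are given as a unit quaternion [x, y, z, w].
In Python, from workcell import bot gives the robot as it stands.
- The arm moves only by the tool step_arm, never from a script. Its argument "targets" is text: rows parted by semicolons, each of 7 numbers parted by spaces: the opening, from -1 (shut) to 1 (fully open), so that 0 is half open, then the shift along the world's x, y, z normalised to -1 to 1, where 1 is 0.5 m, then the turn, a rotation vector about the world's x, y, z normalised to -1 to 1, where 1 is pi/4 rad. In form: gripper x y z wx wy wz; .... A call has 1 to 10 rows; each row is the pose to reach, as a shift and turn from the pose commanded when the call began; what a row does not reach only later rows make up. A row lasts 1/12 s, in which the tool goes at most 41.7 mm and 7.16 degrees, less where a joint would pass 70% of its speed; a pose out of reach is approached as far as the arm can. A call with a number of a shift or a turn outside -1 to 1 is refused whole. A call with a gripper value outside its range is refused whole. The fingers move at their own pace and stop on an object; the grip force is fixed at half the most. Time passes only in rows, so rows that repeat a pose let the fingers close. It gives the time, the measured TCP pose, the force, the opening and the grip force at its end, in the units of the state.
- bot.get_obs(): the state, without advancing time (a new reading comes with each control period).
- bot.camera(name): name is "side" or "top"; returns the picture (420x560x3 uint8, red, green, blue); there is no depth.
- bot.camera_info(name): a dict with "vertical_fov" (degrees; the focal length in pixels is half the picture's height over the tangent of half this angle, whatever the lens; pixels are square), "cx", "cy" (the principal point, pixels), "pose" (4x4, takes a point from camera to world coordinates). Camera axes: x right, y up, looking along -z (the intrinsics and any distortion apply to the point x, -y, -z); pixel columns grow to the right and rows downward; lengths in m; the calibration is good to about 2 mm. A picture is of the moment at which its call begins. camera_info takes no time and is no camera call.
- bot.job_done(): hands the job in; it is judged then, once.
The state is a dict: "clock": time; "joint_pos": joint angles; "joint_vel": joint speeds; "tau": joint torques, N m; "eef_pos": TCP position; "tool_rot": TCP orientation; "ft_force": force on the tool from outside, world axes, zero at the start; "ft_torque": the same for the moment, N m; "grip_width": finger opening in m; "grasp_force": force on a finger pad.
Only numpy, scipy, OpenCV 4.12 (cv2) and the standard library are available. Lean on these libraries where they do the work, as an engineer would, in place of code of your own. Each camera call takes 0.05 s, during which the arm holds its last target. There are 200 camera calls.

### The job

Bring the round board carrier into soldering position: with a fingertip, gently push its upright post round until the notch in the plate's rim stands over the pin of the base, then press gently down on the hub until the carrier is fully home, and move clear. Nothing is to be pinched or lifted; keep off the board, and leave the cup, the tape and the driver where they are.

Things in the scene. Friction and masses are not known exactly. Their poses are not given: they have to be found in the camera images.
- base: Round aluminium base, 172 mm across, 14 mm high, fixed to the bench; origin at the centre of its underside, on the vertical spindle axis, about which the carrier turns. Its -x axis points from the spindle to the pin.
- pin_top (a point): Rounded top of the fixed upright steel locating pin, 10 mm thick, 72 mm from the spindle axis, 23 mm above the bench. The carrier plate's rim runs over the pin's centre, so its outer half shows beside the rim. While raised, the plate's underside is 1 mm above the pin, and away from the notch the pin stops it from going down.
- notch (a point): Open mouth of the one notch in the rim of the black carrier plate: point on the rim circle (72 mm from the axis), in the middle of the 14 mm wide, 14 mm deep notch, at the underside of the plate. The plate is a disc 144 mm across and 8 mm thick; its top is 32 mm above the bench while raised and 23 mm when seated. The pin's round top centres the notch when pressed within about 3 mm of it.
- finger_post: Upright round steel post, 10 mm thick and 22 mm high, fixed on the plate 55 mm from the axis, a quarter turn clockwise from the notch seen from above; origin at its foot, on the plate's top. Pushing it sideways turns the plate either way, without end, against about 0.03 N m of friction (about 0.6 N at the post); the carrier weighs 0.9 kg in all, so speed up slowly; it stays where it is left. A push on it stays below 25 N (a pinch is more).
- hub_top (a point): Centre of the flat top of the round steel hub, 28 mm across, on the spindle axis, 16 mm above the plate's top (48 mm above the bench while raised, 39 mm seated). Press here.
- hub: That steel hub; origin at the centre of its foot, on the plate's top. A press on it stays below 36 N (a pinch is more).
- plate (a joint): Turn of the carrier plate about the vertical axis, rad, counter-clockwise from above positive; the notch is over the pin at 0 and at every whole turn (6.283). Starts anywhere from 0.6 to 5.68.
- sleeve (a joint): Height of the carrier on its spindle, m: 0 raised as it starts, 0.009 fully down, negative lifted. A tight sleeve holds it at any height; it takes about 5 N to press down and it stays down.
- radio: Small green circuit board, 50 x 36 mm and 12 mm high with its parts, fixed in a nest on the plate on the other side of the hub from the post, its centre 39 mm from the axis. Not to be touched.
- screw_cup: Small white cup of screws, 58 mm across, 26 mm high, loose, to the right of the base; origin at the centre of its underside. Leave alone.
- tape_roll: Roll of amber tape, 62 mm across, 19 mm high, loose, behind the base. Leave alone.
- small_driver: Small yellow hex driver lying on the bench, 148 mm long, 16 mm thick, loose, in front of the base. Leave alone.

How it is judged:
At the end, for the whole second after the job is handed in: The carrier is down to within 1.5 mm of fully home, its notch within 4 mm of the pin, and at rest (value of joint sleeve above 0.0075 m and horizontal distance between notch and pin_top below 0.004 m and angular speed of finger_post below 0.05 rad/s); the robot touches nothing.
It fails at once if the carrier is lifted more than 3 mm (value of joint sleeve below -0.003 m).
It fails at once if the post is pinched or pushed with more than 25 N (contact force between the fingers and finger_post above 25 N).
It fails at once if the hub is pinched or pressed with more than 36 N (contact force between the fingers and hub above 36 N).
It fails at once if the board is touched (contact force between any of the fingers, the arm and radio above 1 N).
It fails at once if the cup, the tape or the driver is moved more than 15 mm (distance of any of screw_cup, tape_roll, small_driver from where it was at the start of the episode above 0.015 m).
It also fails if it takes over 45 s, if anything falls off the work surface, if the arm or the gripper's body presses on something with over 40 N, if the wrist force passes 120 N, or if a joint passes its speed limit or range.

## Working session

There is one attempt and no reset: what is moved stays moved. The work goes in short steps, Python scripts to look and compute and a tool call to move; the robot and the scene stay as the last step left them, time stands still between calls to the robot, and variables do not carry over. Pictures are saved under pics/ and viewed, at most 10 in all, crops included, and the job is handed in when it is done.

Besides the shell and the picture viewer there is one more tool, called after ">>>" by a JSON object that holds its "op" and its "data", one argument or row to a line. step_arm: Moves the arm, as the interface text tells. Scaled input: -1 to 1 covers 0.5 m each way for a shift and pi/4 rad each way for a turn. Its arguments: {"type":"object","properties":{"targets":{"type":"string"}},"required":["targets"]}

```bash
mkdir -p pics
python3 - <<'E'
from workcell import bot
import cv2
for n in("top","side"):
    im=bot.camera(n); cv2.imwrite(f"pics/{n}0.png",im[:,:,::-1]); i=bot.camera_info(n); print(n,i)
o=bot.get_obs();print(o)
E
```

```text
top {'vertical_fov': 43.32468266184916, 'cx': 281.1568769934325, 'cy': 208.1770997600909, 'pose': array([[ 0.02475596,  0.99834189, -0.05196742,  0.53110508],
       [-0.99931851,  0.02613694,  0.02606471, -0.15851768],
       [ 0.02737976,  0.05128675,  0.99830858,  1.10024394],
       [ 0.        ,  0.        ,  0.        ,  1.        ]])}
side {'vertical_fov': 53.15377160858684, 'cx': 288.7561537102717, 'cy': 208.348122766933, 'pose': array([[-0.99980853,  0.01024411, -0.01667202,  0.54457163],
       [-0.01953737, -0.47512473,  0.87970153,  0.58064173],
       [ 0.00109047,  0.87985883,  0.4752339 ,  0.47032922],
       [ 0.        ,  0.        ,  0.        ,  1.        ]])}
{'clock': 0.1, 'joint_pos': array([-1.21002484e+00,  2.41348912e-01,  3.85515510e-03,  1.33518930e+00,
        1.31523409e-05,  1.57080637e+00]), 'joint_vel': array([ 1.14778158e-03,  8.92506272e-05,  2.95842198e-03, -7.85645822e-04,
        1.74827099e-03, -9.26571831e-04]), 'tau': array([ 4.57287149e-05, -3.73137724e+01,  2.53010201e+01,  1.08456187e-02,
       -5.75803665e-05, -2.82933250e-06]), 'eef_pos': array([ 0.17628575, -0.46723732,  0.20419494]), 'tool_rot': array([ 9.83775024e-01,  1.79404048e-01, -1.62783190e-04, -9.29236123e-04]), 'ft_force': array([-0.96566737,  0.44403636,  1.04205474]), 'ft_torque': array([0.02764617, 0.06162916, 0.0214702 ]), 'grasp_force': 0.0, 'grip_width': 0.08546271344118399}
```

View pics/top0.png

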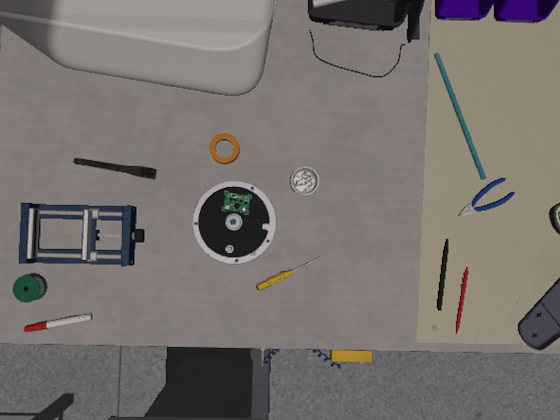

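View pics/side0.png

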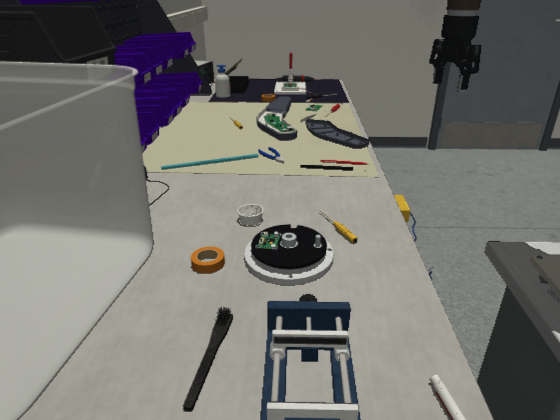

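The top view shows the hub at (233,222), the post at (229,249), the board at (237,203) and the notch at about (270,226). The pin isn't clear yet, so I'll zoom in.

```bash
cat > h.py <<'E'
import numpy as np, cv2
from workcell import bot
def ray(n,u,v,z):
    i=bot.camera_info(n);f=210/np.tan(np.radians(i["vertical_fov"])/2);P=i["pose"]
    d=P[:3,:3]@np.array([(u-i["cx"])/f,-(v-i["cy"])/f,-1]);c=P[:3,3]
    return c+d*(z-c[2])/d[2]
def proj(n,p):
    i=bot.camera_info(n);f=210/np.tan(np.radians(i["vertical_fov"])/2);P=i["pose"]
    q=P[:3,:3].T@(np.array(p)-P[:3,3]);return i["cx"]-f*q[0]/q[2],i["cy"]+f*q[1]/q[2]
E
python3 - <<'E'
from h import *
a=cv2.imread("pics/top0.png");b=cv2.imread("pics/side0.png")
A=cv2.resize(a[177:267,188:282],None,fx=6,fy=6,interpolation=cv2.INTER_CUBIC)
B=cv2.resize(b[220:285,238:340],None,fx=5,fy=5,interpolation=cv2.INTER_CUBIC)
cv2.imwrite("pics/topz.png",A);cv2.imwrite("pics/sidez.png",B)
print("hub",ray("top",233.5,222,.048),ray("side",289,236.5,.048))
print("post",ray("top",229,249,.054),ray("side",318,236,.054))
# base disc ellipse
g=cv2.cvtColor(a,cv2.COLOR_BGR2GRAY)
m=((g>185)*255).astype(np.uint8);m[:,:185]=0;m[:,280:]=0;m[:175]=0;m[270:]=0
c=max(cv2.findContours(m,0,2)[0],key=cv2.contourArea);e=cv2.fitEllipse(cv2.convexHull(c));print(e,ray("top",*e[0],.014))
E
```

```text
hub [ 0.5559225  -0.09202281  0.048     ] [ 0.55674907 -0.08960432  0.048     ]
post [ 0.50241549 -0.08512448  0.054     ] [ 0.50267161 -0.08297037  0.054     ]Traceback (most recent call last):
  File "<stdin>", line 11, in <module>
cv2.error: OpenCV(4.12.0) /io/opencv/modules/imgproc/src/shapedescr.cpp:361: error: (-201:Incorrect size of input array) There should be at least 5 points to fit the ellipse in function 'fitEllipseNoDirect'
```

View pics/topz.png

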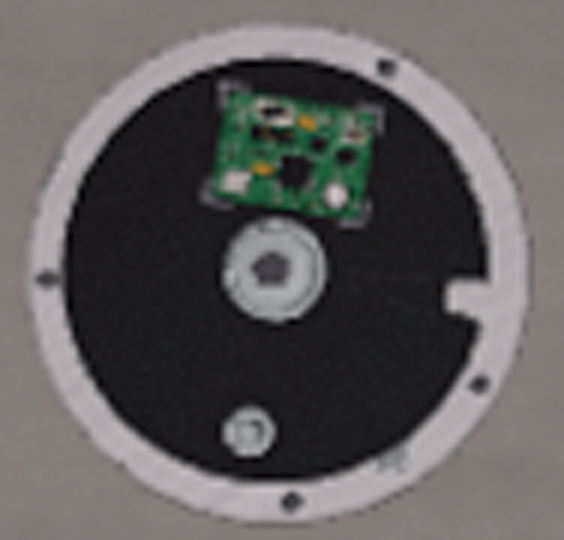

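View pics/sidez.png

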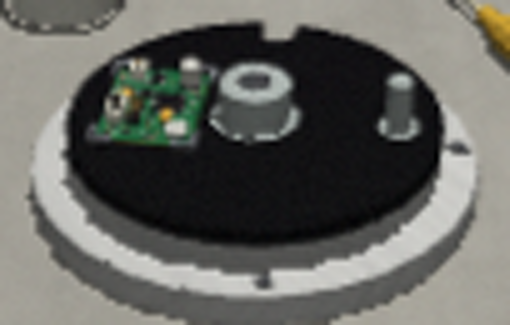

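Run:
```python
from h import *
a=cv2.imread("pics/top0.png");b=cv2.imread("pics/side0.png")
H=np.array([.5563,-.091,0])
for n,(u,v) in dict(pin=(393,460),s1=(388,67),s2=(480,383),s3=(290,502)).items():
    p=ray("top",u/6+188-.4,v/6+177-.4,.022 if n=="pin" else .014); d=p-H;print(n,p,np.hypot(*d[:2]),np.degrees(np.arctan2(d[1],d[0])),proj("side",p))
for n,u,v,z in(("notchmid",482,298,.032),("notchin",447,300,.032),("post",249,434,.054),("hub",275,270,.048),("boardc",293,152,.04)):
    p=ray("top",u/6+188-.4,v/6+177-.4,z);d=p-H;print(n,p,np.hypot(*d[:2]),np.degrees(np.arctan2(d[1],d[0])))
c=cv2.resize(a[245:262,240:268],None,fx=14,fy=14,interpolation=cv2.INTER_CUBIC)
d=cv2.resize(b[225:260,310:340],None,fx=10,fy=7,interpolation=cv2.INTER_CUBIC)[:238]
d=cv2.resize(d,(392,238))
cv2.imwrite("pics/pin.png",cv2.convertScaleAbs(np.vstack([c,d]),alpha=1.3))
```

```text
pin [ 0.4940741  -0.13195607  0.022     ] 0.07449471548052804 -146.647742451798 (np.float64(320.73482917421825), np.float64(236.56948882466384))
s1 [ 0.62815954 -0.12635025  0.014     ] 0.08008391522445489 -26.194203751349182 (np.float64(253.6542107203394), np.float64(240.69358423517656))
s2 [ 0.52072695 -0.16072425  0.014     ] 0.07827459644084017 -117.03050078645401 (np.float64(307.03640414375593), np.float64(232.27354571788877))
s3 [ 0.47871321 -0.09712969  0.014     ] 0.07782854635045022 -175.4827687117303 (np.float64(329.3851229049908), np.float64(249.78559703286365))
notchmid [ 0.5494555  -0.16061566  0.032     ] 0.06995132405116175 -95.61517858353821
notchin [ 0.54848628 -0.1488674   0.032     ] 0.05839255564788041 -97.69002211733006
post [ 0.50255108 -0.08531698  0.054     ] 0.05404852128921671 173.9643805419413
hub [ 0.55671319 -0.09186739  0.048     ] 0.0009607754094686494 -64.52846900290302
boardc [ 0.59648169 -0.09620307  0.04      ] 0.04051715830966102 -7.3780916596307815
```

View pics/pin.png

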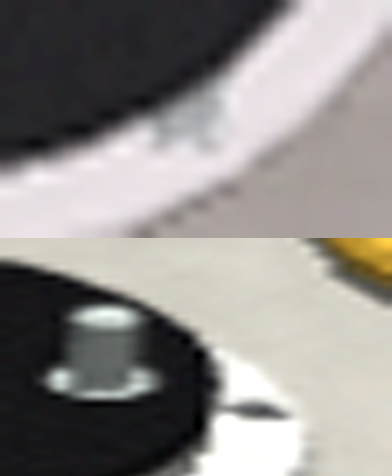

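The pin is the grey half-moon at top-zoom (393,460), bearing −146.6° from the hub and at a plausible 74 mm. The post is at 173.5° and has to reach 123.4°, so I turn the plate about 50° clockwise. I'll shut the gripper and approach the post's −y side.

>>> {"op": "step_arm", "data": {
  "targets": "-1 0.06 0.07 0 0 0 0.1;-1 0.12 0.14 0 0 0 0.2;-1 0.18 0.21 0 0 0 0.3;-1 0.24 0.28 0 0 0 0.4;-1 0.3 0.35 0 0 0 0.5;-1 0.36 0.42 -0.03 0 0 0.6;-1 0.42 0.49 -0.06 0 0 0.7;-1 0.48 0.56 -0.1 0 0 0.8;-1 0.54 0.63 -0.13 0 0 0.84;-1 0.58 0.68 -0.16 0 0 0.84"
}}

```text
clock: 0.93
eef_pos: [0.4415, -0.1572, 0.1406]
tool_rot: [0.872, 0.489, 0.0, 0.0]
ft_force: [1.3, -1.7, -0.7]
grip_width: 0.0004
grasp_force: 0.0
```

>>> {"op": "step_arm", "data": {
  "targets": "-1 0.018 0.016 -0.01 0 0 0;-1 0.036 0.032 -0.01 0 0 0;-1 0.036 0.032 -0.01 0 0 0;-1 0.036 0.032 -0.01 0 0 0"
}}

```text
clock: 1.27
eef_pos: [0.4585, -0.1436, 0.1365]
tool_rot: [0.873, 0.488, -0.0, 0.0]
ft_force: [-0.5, 0.4, 0.6]
grip_width: -0.0
grasp_force: 0.0
```

>>> {"op": "step_arm", "data": {
  "targets": "-1 0.027 0.032 -0.03 0 0 0;-1 0.053 0.063 -0.06 0 0 0;-1 0.053 0.063 -0.1 0 0 0;-1 0.053 0.063 -0.133 0 0 0;-1 0.053 0.063 -0.133 0 0 0;-1 0.053 0.063 -0.133 0 0 0"
}}

```text
clock: 1.77
eef_pos: [0.4838, -0.1128, 0.0698]
tool_rot: [0.873, 0.487, -0.001, -0.0]
ft_force: [0.8, 0.2, 0.8]
grip_width: -0.0002
grasp_force: 0.0
```

Run:
```python
from h import *
a=bot.camera("top")[:,:,::-1];b=bot.camera("side")[:,:,::-1]
A=cv2.resize(a[177:267,188:282],(500,300*96//60),interpolation=cv2.INTER_CUBIC)
B=cv2.resize(b[180:280,230:350],(300,480//2),interpolation=cv2.INTER_CUBIC)
V=np.zeros((480,800,3),np.uint8);V[:,:500]=A;V[:240,500:]=B
cv2.imwrite("pics/p1.png",V);print(bot.get_obs()["eef_pos"])
```

```text
[ 0.48553986 -0.11286314  0.07110769]
```

View pics/p1.png

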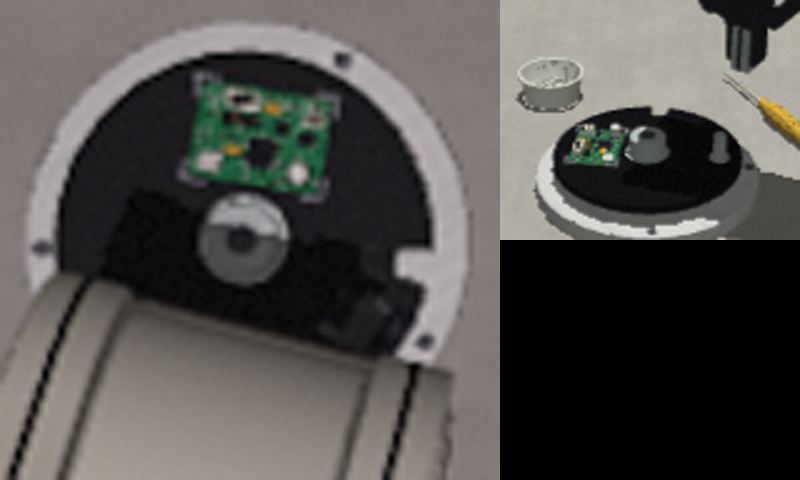

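>>> {"op": "step_arm", "data": {
  "targets": "-1 0 0 -0.03 0 0 0;-1 0 0 -0.062 0 0 0;-1 0 0 -0.062 0 0 0;-1 0.004 0.006 -0.062 0 0 0;-1 0.008 0.012 -0.062 0 0 0;-1 0.011 0.017 -0.062 0 0 0;-1 0.014 0.021 -0.062 0 0 0;-1 0.015 0.024 -0.062 0 0 0;-1 0.016 0.026 -0.062 0 0 0;-1 0.017 0.028 -0.062 0 0 0"
}}

```text
clock: 2.7
eef_pos: [0.4937, -0.0973, 0.0388]
tool_rot: [0.873, 0.489, 0.0, 0.0]
ft_force: [0.0, 0.3, -0.2]
grip_width: 0.0
grasp_force: 0.0
```

>>> {"op": "step_arm", "data": {
  "targets": "-1 0.0003 0.0015 0 0 0 0;-1 0.0008 0.004 0 0 0 0;-1 0.0013 0.007 0 0 0 0;-1 0.002 0.0105 0 0 0 0;-1 0.003 0.0145 0 0 0 0;-1 0.0045 0.0185 0 0 0 0;-1 0.006 0.0225 0 0 0 0;-1 0.0075 0.0265 0 0 0 0;-1 0.009 0.0305 0 0 0 0;-1 0.011 0.034 0 0 0 0"
}}

```text
clock: 3.53
eef_pos: [0.499, -0.0803, 0.0386]
tool_rot: [0.873, 0.488, -0.0, -0.0]
ft_force: [-0.9, 0.5, -0.1]
grip_width: -0.0002
grasp_force: 0.0
```

>>> {"op": "step_arm", "data": {
  "targets": "-1 0.002 0.0035 0 0 0 0;-1 0.004 0.007 0 0 0 0;-1 0.006 0.0105 0 0 0 0;-1 0.0083 0.014 0 0 0 0;-1 0.0105 0.017 0 0 0 0;-1 0.0128 0.02 0 0 0 0;-1 0.015 0.0228 0 0 0 0;-1 0.0168 0.0248 0 0 0 0;-1 0.018 0.026 0 0 0 0;-1 0.018 0.026 0 0 0 0"
}}

```text
clock: 4.37
eef_pos: [0.5082, -0.0674, 0.0386]
tool_rot: [0.873, 0.488, 0.0, 0.0]
ft_force: [0.3, 0.0, 0.5]
grip_width: -0.0
grasp_force: 0.0
```

Run:
```python
from h import *
a=bot.camera("top")[:,:,::-1];b=bot.camera("side")[:,:,::-1]
A=cv2.resize(a[177:267,188:282],(500,300*96//60),interpolation=cv2.INTER_CUBIC)
B=cv2.resize(b[205:285,240:340],(300,240),interpolation=cv2.INTER_CUBIC)
V=np.zeros((480,800,3),np.uint8);V[:,:500]=A;V[:240,500:]=B
cv2.imwrite("pics/p2.png",V);print(bot.get_obs()["eef_pos"])
```

```text
[ 0.50797475 -0.06754679  0.03857037]
```

View pics/p2.png

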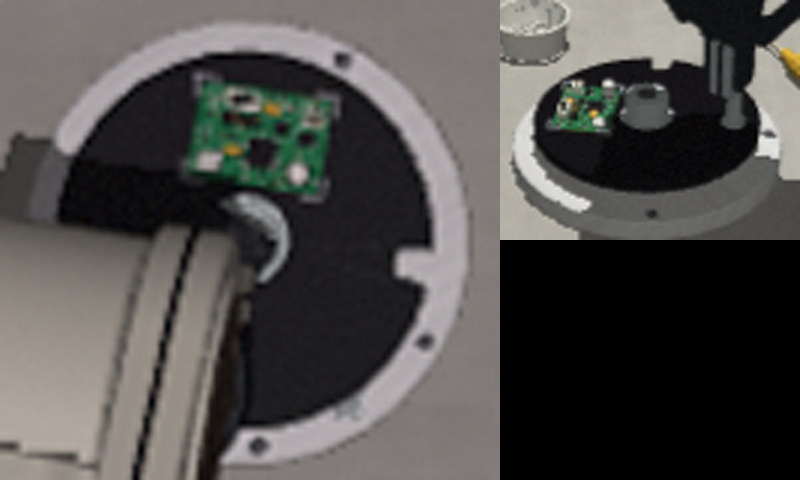

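Run:
```python
from h import *
o=bot.get_obs();p=o["eef_pos"];print(p,o["ft_force"],o["joint_pos"])
print(proj("side",p),proj("side",p+[0,0,.03]),proj("side",[.5017,-.0848,.054]),proj("side",[.5017,-.0848,.032]))
b=bot.camera("side")[:,:,::-1]
B=cv2.resize(b[190:260,270:350],(800,600)[:2],interpolation=cv2.INTER_CUBIC)
B=cv2.resize(b[190:260,270:350],(640,560),interpolation=cv2.INTER_CUBIC)
cv2.imwrite("pics/p3.png",cv2.convertScaleAbs(B,alpha=1.8))
```

```text
[ 0.50797475 -0.06754679  0.03857037] [-1.32997689  0.15179953 -0.72298272] [-1.32153023e-01  4.00367836e-01 -2.33036133e-01  9.37465433e-01
 -6.86604753e-05  1.98890814e+00]
(np.float64(315.1869268399211), np.float64(247.5158207377985)) (np.float64(315.7004580632726), np.float64(233.680652477217)) (np.float64(318.48074826400864), np.float64(235.48270363545203)) (np.float64(318.0761428929908), np.float64(245.37193287303234))
```

View pics/p3.png

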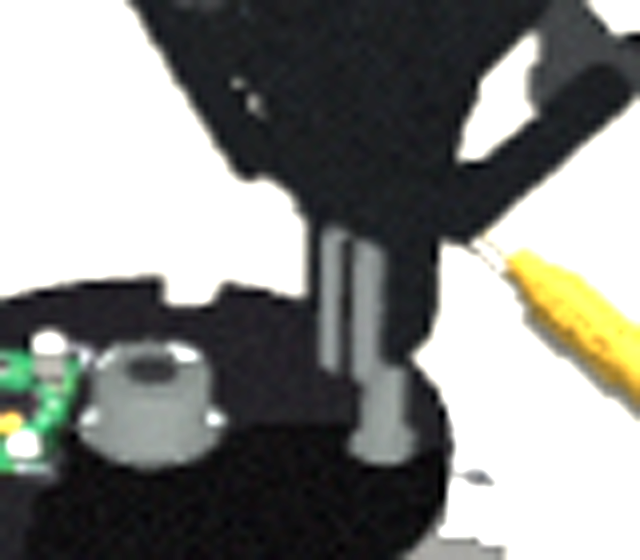

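Run:
```python
from h import *
p=np.array([.4855,-.1129,.0711]);print("p1 exp, seen (326,209):",proj("side",p),proj("side",p+[0,0,.02]))
p=np.array([.508,-.0675,.0386])
for q in([0,0,.02],[0,-.03,0],[0,-.02,0]):print(q,proj("side",p+q))
print(bot.grip_point_offset)
```

```text
p1 exp, seen (326,209): (np.float64(326.6828659682029), np.float64(220.09354101092475)) (np.float64(327.15114692857105), np.float64(210.87660787296116))
[0, 0, 0.02] (np.float64(315.51474091052637), np.float64(238.34955376004683))
[0, -0.03, 0] (np.float64(314.6114732787079), np.float64(238.7572238278849))
[0, -0.02, 0] (np.float64(314.7950273716965), np.float64(241.6121062830319))
0.0187
```

Run:
```python
from h import *
p=np.array([.1763,-.4672,.2042])
for q in([0,0,0],[0,0,.013],[0,0,.035],[0,-.035,.013]):print(q,proj("side",p+q))
b=cv2.imread("pics/side0.png");g=b[40:110,420:500].max(2);m=(g<70)
for r in range(30,60,2):print(r+40,np.where(m[r])[0][[0,-1]]+420 if m[r].any() else None)
# tilt check: FK unaffected
B=cv2.resize(b[40:110,420:500],(640,560),interpolation=cv2.INTER_CUBIC);cv2.imwrite("pics/s0g.png",B)
```

```text
[0, 0, 0] (np.float64(445.2029921931826), np.float64(103.64549396961613))
[0, 0, 0.013] (np.float64(446.1417360480833), np.float64(98.38612860544693))
[0, 0, 0.035] (np.float64(447.7561469221556), np.float64(89.34130067894948))
[0, -0.035, 0.013] (np.float64(441.86814604809115), np.float64(95.01598191082103))
70 [435 498]
72 [435 499]
74 [433 499]
76 [434 499]
78 [434 498]
80 [434 499]
82 [433 497]
84 [438 499]
86 [438 495]
88 [437 487]
90 [437 499]
92 [437 499]
94 [436 499]
96 [436 499]
98 [436 493]
```

The fingertips appear about 21 mm higher in all three side views than the reported TCP, and no contact was felt. So the finger passed over the post. I'll go back and come down lower, watching the force.

>>> {"op": "step_arm", "data": {
  "targets": "-1 0 0 0.02 0 0 0;-1 -0.023 -0.044 0.02 0 0 0;-1 -0.046 -0.089 0.02 0 0 0;-1 -0.046 -0.089 0 0 0 0;-1 -0.046 -0.089 -0.01 0 0 0;-1 -0.046 -0.089 -0.018 0 0 0;-1 -0.046 -0.089 -0.025 0 0 0;-1 -0.046 -0.089 -0.03 0 0 0;-1 -0.046 -0.089 -0.034 0 0 0;-1 -0.046 -0.089 -0.034 0 0 0"
}}

```text
clock: 5.35
eef_pos: [0.4849, -0.1114, 0.0211]
tool_rot: [0.872, 0.489, -0.0, -0.0]
ft_force: [0.0, 0.0, 0.8]
grip_width: -0.0002
grasp_force: 0.0
```

Run:
```python
from h import *
b=bot.camera("side")[:,:,::-1];o=bot.get_obs();print(o["eef_pos"],o["ft_force"])
p=o["eef_pos"];print(proj("side",p),proj("side",p+[0,0,.021]))
B=cv2.resize(b[190:260,270:350],(640,560),interpolation=cv2.INTER_CUBIC)
cv2.imwrite("pics/p4.png",cv2.convertScaleAbs(B,alpha=1.8))
```

```text
[ 0.48501375 -0.11157567  0.02135607] [-0.29400645  0.1181132   0.67803729]
(np.float64(325.8529262314171), np.float64(242.4664088643939)) (np.float64(326.32108495539234), np.float64(233.32614729390627))
```

View pics/p4.png

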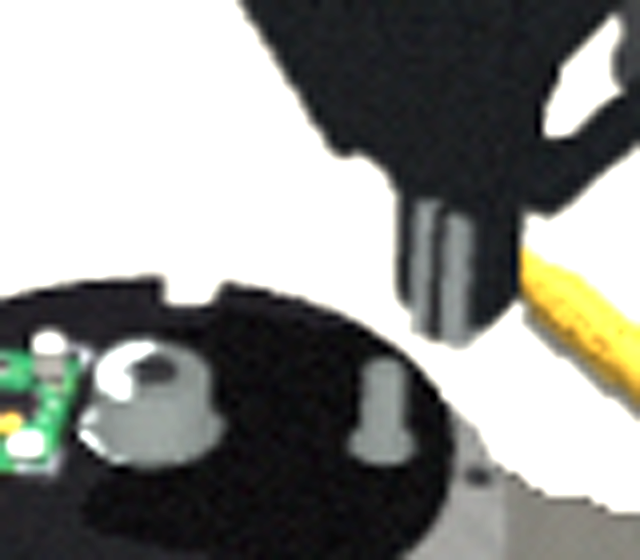

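The tip is at (325,232.5), which confirms it is about 0.021 m above the reported TCP. It is now level with the post, so I'll push.

>>> {"op": "step_arm", "data": {
  "targets": "-1 0.004 0.006 0 0 0 0;-1 0.008 0.012 0 0 0 0;-1 0.011 0.017 0 0 0 0;-1 0.0135 0.021 0 0 0 0;-1 0.015 0.0235 0 0 0 0;-1 0.016 0.0255 0 0 0 0;-1 0.0168 0.0275 0 0 0 0;-1 0.0174 0.0295 0 0 0 0;-1 0.0178 0.0315 0 0 0 0;-1 0.0182 0.0335 0 0 0 0"
}}

```text
clock: 6.23
eef_pos: [0.494, -0.0954, 0.0216]
tool_rot: [0.873, 0.488, -0.0, 0.0]
ft_force: [-0.4, -0.6, 0.3]
grip_width: 0.0003
grasp_force: 0.3
```

>>> {"op": "step_arm", "data": {
  "targets": "-1 0.0004 0.0025 0 0 0 0;-1 0.0009 0.005 0 0 0 0;-1 0.0015 0.008 0 0 0 0;-1 0.0023 0.011 0 0 0 0;-1 0.0035 0.0145 0 0 0 0;-1 0.0048 0.018 0 0 0 0;-1 0.006 0.0215 0 0 0 0;-1 0.0075 0.025 0 0 0 0;-1 0.009 0.028 0 0 0 0;-1 0.0105 0.031 0 0 0 0"
}}

```text
clock: 7.07
eef_pos: [0.4995, -0.0796, 0.0216]
tool_rot: [0.873, 0.488, 0.0, 0.0]
ft_force: [-1.4, -0.1, -0.6]
grip_width: 0.0004
grasp_force: 0.3
```

>>> {"op": "step_arm", "data": {
  "targets": "-1 0.0018 0.003 0 0 0 0;-1 0.0037 0.006 0 0 0 0;-1 0.0057 0.009 0 0 0 0;-1 0.0077 0.0118 0 0 0 0;-1 0.0097 0.0146 0 0 0 0;-1 0.0117 0.0172 0 0 0 0;-1 0.0137 0.0197 0 0 0 0;-1 0.0155 0.0217 0 0 0 0;-1 0.017 0.0232 0 0 0 0;-1 0.018 0.024 0 0 0 0"
}}

```text
clock: 7.9
eef_pos: [0.5085, -0.0676, 0.0216]
tool_rot: [0.873, 0.488, 0.0, -0.0]
ft_force: [-0.1, 0.1, -0.3]
grip_width: 0.0002
grasp_force: 0.3
```

```bash
cat > m.py <<'E'
from h import *
a=bot.camera("top")[:,:,::-1];b=bot.camera("side")[:,:,::-1];o=bot.get_obs();print(o["eef_pos"],o["ft_force"])
H=np.array([.5563,-.091,0])
hsv=cv2.cvtColor(np.ascontiguousarray(a),cv2.COLOR_BGR2HSV)
m=cv2.inRange(hsv,(40,70,20),(85,255,255));m[:,:188]=0;m[:,282:]=0;m[:177]=0;m[267:]=0
m=cv2.morphologyEx(m,3,np.ones((5,5)))
c=max(cv2.findContours(m,0,2)[0],key=cv2.contourArea);(u,v),s,r=cv2.minAreaRect(c)
p=ray("top",u,v,.040);d=p-H;print("board",(u,v),s,r,np.hypot(*d[:2]),"-> post deg",(np.degrees(np.arctan2(d[1],d[0]))+180))
g=a.max(2)
def white(r):   # bright arc on ring at radius r, plate top: notch mid
    t=np.radians(np.arange(0,360,.5));q=[proj("top",[H[0]+r*np.cos(x),H[1]+r*np.sin(x),.032]) for x in t]
    val=cv2.remap(g,np.float32([[k[0] for k in q]]),np.float32([[k[1] for k in q]]),1)[0]
    on=np.degrees(t)[val>85];return on
print("bright deg",white(.064))
A=cv2.resize(a[177:267,188:282],(500,480),interpolation=cv2.INTER_CUBIC)
B=cv2.resize(b[205:285,240:340],(300,240),interpolation=cv2.INTER_CUBIC)
V=np.zeros((480,800,3),np.uint8);V[:,:500]=A;V[:240,500:]=cv2.convertScaleAbs(B,alpha=1.6)
import sys;cv2.imwrite(sys.argv[1],V)
E
python3 m.py pics/p5.png
```

```text
[ 0.50862693 -0.06768795  0.02165014] [-0.50644999  0.83655385  1.2688331 ]
board (246.75003051757812, 207.25001525878906) (25.455841064453125, 19.091880798339844) 45.0 0.03983888571690064 -> post deg 138.96570428703993
bright deg [ 89.   89.5  90.   90.5  91.   91.5  92.   92.5  93.   93.5  94.   94.5
  95.   95.5  96.   96.5  97.   97.5  98.   98.5  99.   99.5 100.  100.5
 101.  101.5 102.  102.5 103.  103.5 104.  104.5 105.  105.5 106.  106.5
 107.  107.5 108.  108.5 109.  109.5 110.  110.5 111.  111.5 112.  112.5
 113.  113.5 114.  114.5 115.  115.5 116.  116.5 117.  117.5 118.  118.5
 119.  119.5 120.  120.5 121.  121.5 122.  122.5 123.  123.5 124.  124.5
 125.  125.5 126.  126.5 127.  127.5 128.  128.5 129.  129.5 130.  130.5
 131.  131.5 132.  132.5 133.  133.5 134.  134.5 135.  135.5 136.  136.5
 137.  137.5 138.  138.5 139.  139.5 140.  140.5 141.  141.5 142.  142.5
 143.  143.5 144.  144.5 145.  145.5 146.  146.5 147.  147.5 148.  148.5
 149.  149.5 150.  150.5 151.  154.5 155.  155.5 156.  156.5 157.  157.5
 158.  158.5 159.  159.5 160.  160.5 161.  161.5 162.  162.5 163.  163.5
 164.  164.5 165.  165.5 166.  166.5 167.  167.5 168.  168.5 169.  169.5
 170.  170.5 171.  224.5 225.  225.5 226.  226.5 227.  227.5 228.  228.5
 229.  229.5 230.  230.5 231.  231.5 232.  232.5 233.  233.5 234.  234.5
 235.  294.  294.5 295.  295.5 296.  296.5 297.  297.5 298.  343.  343.5
 344.  344.5]
```

View pics/p5.png

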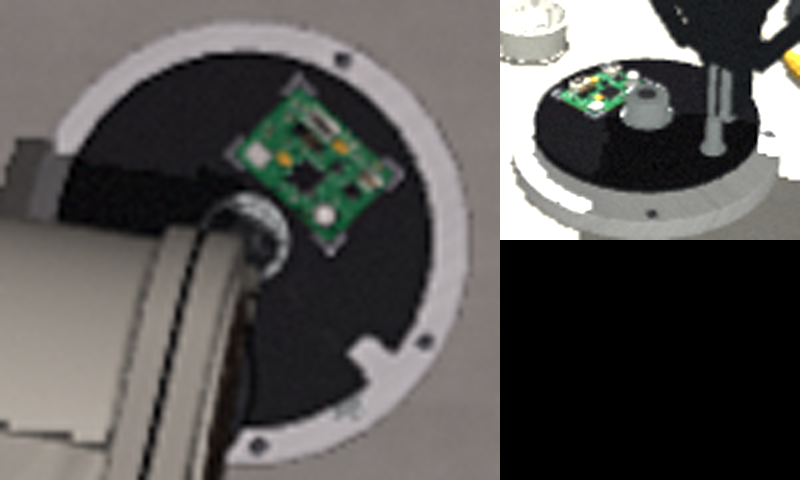

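The notch is now at −130.3°, so about 16.5° remain. I'll push to just short of the pin.

>>> {"op": "step_arm", "data": {
  "targets": "-1 0.001 0.001 0 0 0 0;-1 0.003 0.003 0 0 0 0;-1 0.0055 0.0055 0 0 0 0;-1 0.008 0.008 0 0 0 0;-1 0.0108 0.0105 0 0 0 0;-1 0.0135 0.013 0 0 0 0;-1 0.016 0.0152 0 0 0 0;-1 0.0185 0.0172 0 0 0 0;-1 0.02 0.0182 0 0 0 0;-1 0.0205 0.0185 0 0 0 0"
}}

```text
clock: 8.83
eef_pos: [0.5188, -0.0584, 0.0216]
tool_rot: [0.873, 0.488, 0.0, 0.0]
ft_force: [0.1, -0.9, -0.2]
grip_width: -0.0001
grasp_force: 0.2
```

```bash
sed -i 's/^print("bright deg.*/w=white(.064);w=w[(w>205)\&(w<250)];print("notch",w.min(),w.max(),w.mean()-360)/' m.py; python3 m.py pics/p6.png
```

```text
[ 0.51873983 -0.05844563  0.02158914] [ 0.39517702  0.10005538 -0.05852139]
board (249.70225524902344, 211.12359619140625) (25.96994972229004, 18.655963897705078) 57.9946174621582 0.03931040759707823 -> post deg 124.79511621361516
notch 209.0 220.5 -145.25
```

>>> {"op": "step_arm", "data": {
  "targets": "-1 0.0008 0.0006 0 0 0 0;-1 0.0016 0.0011 0 0 0 0;-1 0.0023 0.0016 0 0 0 0;-1 0.0023 0.0016 0 0 0 0;-1 -0.005 -0.008 0 0 0 0;-1 -0.014 -0.024 0 0 0 0;-1 -0.014 -0.024 0.04 0 0 0;-1 -0.014 -0.024 0.1 0 0 0;-1 -0.06 -0.1 0.16 0 0 0;-1 -0.12 -0.18 0.16 0 0 0"
}}

```text
clock: 9.77
eef_pos: [0.4734, -0.1345, 0.1038]
tool_rot: [0.872, 0.49, 0.003, 0.003]
ft_force: [1.5, -1.3, 0.2]
grip_width: 0.0002
grasp_force: 0.0
```

```bash
cat >> m.py <<'E'
# pin: bearing of grey arc on ring outside the rim at pin height, and post bearing from the side view
t=np.arange(200,226,.5);row=[]
for r in(.0745,.0755):
    q=[proj("top",[H[0]+r*np.cos(np.radians(x)),H[1]+r*np.sin(np.radians(x)),.022]) for x in t]
    row.append(cv2.remap(g,np.float32([[k[0] for k in q]]),np.float32([[k[1] for k in q]]),1)[0])
print([(x,int(k)) for x,k in zip(t[::2],np.mean(row,0)[::2])])
E
python3 m.py pics/p7.png
```

```text
[ 0.46732593 -0.13788732  0.10137258] [ 0.17396204  0.29293079 -0.47082292]
board (249.73529052734375, 211.55882263183594) (26.06778335571289, 19.207839965820312) 59.03623962402344 0.03889497790301182 -> post deg 123.664936268578Traceback (most recent call last):
  File "m.py", line 14, in <module>
    w=white(.064);w=w[(w>205)&(w<250)];print("notch",w.min(),w.max(),w.mean()-360)
                                                     ~~~~~^^
    return umr_minimum(a, axis, None, out, keepdims, initial, where)
ValueError: zero-size array to reduction operation minimum which has no identity
```

The notch is now about −146°, against −146.6° for the pin, which is inside the capture range. Next I go over the hub.

>>> {"op": "step_arm", "data": {
  "targets": "-1 0.06 0.031 0 0 0 0;-1 0.12 0.062 0 0 0 0;-1 0.178 0.093 0 0 0 0;-1 0.178 0.093 0 0 0 0;-1 0.178 0.093 -0.05 0 0 0;-1 0.178 0.093 -0.09 0 0 0;-1 0.178 0.093 -0.115 0 0 0;-1 0.178 0.093 -0.125 0 0 0;-1 0.178 0.093 -0.13 0 0 0;-1 0.178 0.093 -0.13 0 0 0"
}}

```text
clock: 10.7
eef_pos: [0.558, -0.0873, 0.0343]
tool_rot: [0.873, 0.488, -0.0, -0.0]
ft_force: [-0.4, 0.3, 0.6]
grip_width: -0.0003
grasp_force: 0.0
```

>>> {"op": "step_arm", "data": {
  "targets": "-1 -0.004 -0.007 0 0 0 0;-1 -0.004 -0.007 -0.003 0 0 0;-1 -0.004 -0.007 -0.006 0 0 0;-1 -0.004 -0.007 -0.009 0 0 0;-1 -0.004 -0.007 -0.011 0 0 0;-1 -0.004 -0.007 -0.013 0 0 0;-1 -0.004 -0.007 -0.015 0 0 0;-1 -0.004 -0.007 -0.017 0 0 0;-1 -0.004 -0.007 -0.018 0 0 0;-1 -0.004 -0.007 -0.018 0 0 0"
}}

```text
clock: 11.53
eef_pos: [0.5563, -0.0905, 0.0253]
tool_rot: [0.873, 0.488, -0.0, -0.0]
ft_force: [0.2, 0.3, -1.2]
grip_width: 0.0001
grasp_force: 0.0
```

>>> {"op": "step_arm", "data": {
  "targets": "-1 0 0 -0.0015 0 0 0;-1 0 0 -0.003 0 0 0;-1 0 0 -0.0045 0 0 0;-1 0 0 -0.006 0 0 0;-1 0 0 -0.006 0 0 0"
}}

```text
clock: 11.95
eef_pos: [0.5563, -0.0906, 0.0223]
tool_rot: [0.873, 0.488, -0.0, -0.0]
ft_force: [0.5, 0.4, -0.1]
grip_width: -0.0004
grasp_force: 0.0
```

>>> {"op": "step_arm", "data": {
  "targets": "-1 0 0 -0.0015 0 0 0;-1 0 0 -0.003 0 0 0;-1 0 0 -0.0045 0 0 0"
}}

```text
clock: 12.2
eef_pos: [0.5565, -0.0906, 0.0211]
tool_rot: [0.873, 0.488, 0.0, 0.0]
ft_force: [-2.4, -0.0, 5.7]
grip_width: 0.0
grasp_force: 3.0
```

>>> {"op": "step_arm", "data": {
  "targets": "-1 0 0 -0.0015 0 0 0;-1 0 0 -0.003 0 0 0;-1 0 0 -0.0045 0 0 0"
}}

```text
clock: 12.45
eef_pos: [0.5566, -0.0906, 0.019]
tool_rot: [0.873, 0.488, 0.0, 0.0]
ft_force: [-1.2, -0.2, 5.5]
grip_width: 0.0001
grasp_force: 3.0
```

Pressing down at about 5.6 N, and it is sinking as it should.

>>> {"op": "step_arm", "data": {
  "targets": "-1 0 0 -0.0015 0 0 0;-1 0 0 -0.003 0 0 0;-1 0 0 -0.0045 0 0 0"
}}

```text
clock: 12.7
eef_pos: [0.5565, -0.0906, 0.0167]
tool_rot: [0.873, 0.488, 0.0, 0.0]
ft_force: [-3.1, 0.0, 4.7]
grip_width: 0.0003
grasp_force: 3.0
```

>>> {"op": "step_arm", "data": {
  "targets": "-1 0 0 -0.0015 0 0 0;-1 0 0 -0.003 0 0 0;-1 0 0 -0.0045 0 0 0"
}}

```text
clock: 12.95
eef_pos: [0.5565, -0.0906, 0.0145]
tool_rot: [0.873, 0.488, 0.0, 0.0]
ft_force: [-2.1, 0.3, 5.3]
grip_width: 0.0003
grasp_force: 3.0
```

>>> {"op": "step_arm", "data": {
  "targets": "-1 0 0 -0.001 0 0 0;-1 0 0 -0.002 0 0 0;-1 0 0 -0.003 0 0 0"
}}

```text
clock: 13.2
eef_pos: [0.5565, -0.0906, 0.013]
tool_rot: [0.873, 0.488, 0.0, 0.0]
ft_force: [-1.1, 0.8, 6.0]
grip_width: -0.0003
grasp_force: 3.0
```

>>> {"op": "step_arm", "data": {
  "targets": "-1 0 0 -0.001 0 0 0;-1 0 0 -0.0015 0 0 0"
}}

```text
clock: 13.37
eef_pos: [0.5566, -0.0906, 0.0127]
tool_rot: [0.873, 0.488, 0.0, 0.0]
ft_force: [-3.8, 1.4, 10.8]
grip_width: 0.0001
grasp_force: 5.3
```

>>> {"op": "step_arm", "data": {
  "targets": "-1 0 0 -0.0006 0 0 0;-1 0 0 -0.0006 0 0 0"
}}

```text
clock: 13.53
eef_pos: [0.5566, -0.0906, 0.0127]
tool_rot: [0.873, 0.488, 0.0, 0.0]
ft_force: [-3.6, 0.6, 10.5]
grip_width: -0.0004
grasp_force: 5.2
```

>>> {"op": "step_arm", "data": {
  "targets": "-1 0 0 0.01 0 0 0;-1 0 0 0.04 0 0 0;-1 0 0 0.1 0 0 0;-1 0 0 0.18 0 0 0;-1 -0.08 -0.08 0.24 0 0 0;-1 -0.16 -0.16 0.24 0 0 0;-1 -0.24 -0.24 0.24 0 0 0;-1 -0.3 -0.3 0.24 0 0 0;-1 -0.36 -0.36 0.24 0 0 0;-1 -0.4 -0.4 0.24 0 0 0"
}}

```text
clock: 14.37
eef_pos: [0.3821, -0.2647, 0.131]
tool_rot: [0.872, 0.489, 0.0, 0.001]
ft_force: [-0.2, -0.9, -0.4]
grip_width: -0.0001
grasp_force: 0.0
```

Run:
```python
from h import *
a=bot.camera("top")[:,:,::-1];b=bot.camera("side")[:,:,::-1]
def cen(im,lo,hi,box):
    m=cv2.inRange(cv2.cvtColor(np.ascontiguousarray(im),cv2.COLOR_BGR2HSV),lo,hi);k=np.zeros_like(m);x0,x1,y0,y1=box;k[y0:y1,x0:x1]=m[y0:y1,x0:x1];M=cv2.moments(k,True);return M["m10"]/M["m00"],M["m01"]/M["m00"],M["m00"]
for n,lo,hi,box in(("board",(40,70,20),(85,255,255),(188,282,177,267)),("tape",(5,120,60),(20,255,255),(200,250,125,170)),("driver",(18,120,60),(32,255,255),(245,325,250,295))):
    print(n,cen(cv2.imread("pics/top0.png"),lo,hi,box),cen(a,lo,hi,box))
H=np.array([.5563,-.091]);g=a.max(2)
for r in(.061,.064,.067):   # notch vs plate height .023
    t=np.arange(195,235,.5);q=np.float32([proj("top",[H[0]+r*np.cos(np.radians(x)),H[1]+r*np.sin(np.radians(x)),.023]) for x in t])
    v=cv2.remap(g,q[None,:,0],q[None,:,1],1)[0];on=t[v>85];print(r,on[[0,-1]] if len(on) else None, v.max())
# heights of hub top from side view: bright hub-top blob moved by seat
for z in(.048,.039):print("hub top proj side",z,proj("side",[*H,z]))
d=b[215:260,280:300].max(2).max(1);d0=cv2.imread("pics/side0.png")[215:260,280:300].max(2).max(1)
print("hub top row before/after",215+np.argmax(d0>140),215+np.argmax(d>140));print(d0[:25],d[:25])
print(bot.get_obs()["eef_pos"])
```

```text
board (236.1063122923588, 202.63787375415282, 301.0) (249.51020408163265, 211.91156462585033, 294.0)
tape (224.01438848920864, 147.84892086330936, 417.0) (224.03117505995203, 147.85851318944844, 417.0)
driver (273.76153846153846, 279.3615384615385, 260.0) (273.71153846153845, 279.5, 260.0)
0.061 [207.  219.5] 200
0.064 [207.  219.5] 187
0.067 [207.  218.5] 173
hub top proj side 0.048 (np.float64(289.25213217119745), np.float64(236.1074614902879))
hub top proj side 0.039 (np.float64(289.2442916939092), np.float64(240.13425946106702))
hub top row before/after 215 215
[169 168 169 170 171 171 170 169 170 169 166 167 154  45  22  21  23  77
 182 182 184 182 183 183 178] [177 178 177 178 179 181 178 177 177 177 175 176 176 162 114 172 138 123
 211 165 128 135 185 190 191]
[ 0.37935622 -0.26711213  0.13087672]
```

Run:
```python
from h import *
b=np.ascontiguousarray(bot.camera("side")[:,:,::-1]);b0=cv2.imread("pics/side0.png")
r=cv2.matchTemplate(b[222:262,272:306],b0[231:247,280:298],5);_,s,_,l=cv2.minMaxLoc(r)
dv=l[1]+222-231;print("shift",l[0]+272-280,dv,s)
if dv in(4,5) : print(bot.job_done())
```

```text
shift 0 4 0.9070757627487183
the job is handed in; nothing more can be done
None
```

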